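# Bring the hang-on tray of wheel nuts to the hub

## Task

The grey tray holding the five wheel nuts hangs by two keyholes on the side of the red tool chest. Lift it up along its keyholes and draw it off the studs, carry it level so that every nut stays in it, and set it down gently in the middle of the black rubber mat beside the brake hub, square with the mat and its long side along the mat's long side. Let go of it, and leave the other things on the bench where they are.

Things in the scene. Friction and masses are not known exactly. Their poses are not given: they have to be found in the camera images.
- tray_handle (a point): Centre of the black grip of the tray's carrying handle: flat-sided bar 16 mm thick (x), 110 mm long (y), 24 mm high, free for 60 mm on either side; 125 mm above the tray's underside, over its middle. Axes: x towards the tray's raised back (to the chest while it hangs), y along its long side, z up. Tray with nuts: about 0.75 kg, balanced within 8 mm of under this grip.
- tray_base (a point): Centre of the underside of the grey steel tray, 140 mm (x) by 200 mm (y), walls 3 mm, open on top, rim 26 mm high; at +x its back is raised to 85 mm and has two keyholes. While it hangs its underside is about 87 mm above the bench. Two rubber feet 3 mm thick on its back bear on the chest. Axes as the handle's.
- keyhole_mid (a point): Midway between the wide ends of the two keyholes in the tray's back (70 mm either side). Each has a 9 mm slot above a round wide end of 22 mm. While the tray hangs the studs sit at the tops of the slots, 20 mm above this point: raised 20 mm (17 to 23 will do) the tray can be drawn straight off along the chest's -x. Axes as the handle's.
- stud_mid (a point): Midway between the two steel studs on the chest's side, 155 mm above the bench, at the height of their centres. They stick out 10 mm along -x: shank 6 mm thick, then a 13 mm round head 4 mm thick that keeps the tray's back (3 mm thick) from coming off except at the wide ends. Axes as the chest's: -x points straight out of the hanging side, y along it.
- chest: Red steel tool chest with two drawers, fixed, 400 mm (x) by 280 mm (y), 180 mm high; origin at the centre of its underside. Its -x side is the hanging side and carries the studs and the tray. A row of sockets stands on its top up to 225 mm above the bench, 330 mm from the hanging side.
- mat: Black ribbed rubber mat, fixed to the bench, 240 mm (x) by 320 mm (y), 6 mm thick; origin at the centre of its underside, x across its short side, y along its long side.
- hub: Wheel hub with brake disc lying on the bench beside the mat, fixed; disc 256 mm across, five studs reach 102 mm above the bench; origin at the centre of its underside. Not to be used, only to keep clear of.
- wrench_grip (a point): Steel spanner about 210 mm long lying on the bench between chest and mat; this point is on its shank. Bystander.
- can: Standing spray can with a yellow band, 64 mm across, 170 mm high; origin at the centre of its underside. Bystander.
- tub: Blue tub with a black lid, 84 mm across, 75 mm high; origin at the centre of its underside. Bystander.
- nut1_c (a point): Steel wheel nut, six-sided (19 mm across its flats) on a round flange 25 mm across, 22 mm high, 50 g, standing loose on the tray's floor; this point is its centre.
- nut2_c (a point): Steel wheel nut, six-sided (19 mm across its flats) on a round flange 25 mm across, 22 mm high, 50 g, standing loose on the tray's floor; this point is its centre.
- nut3_c (a point): Steel wheel nut, six-sided (19 mm across its flats) on a round flange 25 mm across, 22 mm high, 50 g, standing loose on the tray's floor; this point is its centre.
- nut4_c (a point): Steel wheel nut, six-sided (19 mm across its flats) on a round flange 25 mm across, 22 mm high, 50 g, standing loose on the tray's floor; this point is its centre.
- nut5_c (a point): Steel wheel nut, six-sided (19 mm across its flats) on a round flange 25 mm across, 22 mm high, 50 g, standing loose on the tray's floor; this point is its centre.

How it is judged (in metres and radians):
On the way:
1. the tray is off the studs, clear of the chest, level, with all nuts in it (x of tray_base in the frame of chest below -0.298 m and height (world z) of tray_base above 0.06 m and angle between tray_base's own z axis and vertical below 0.26 rad and x of nut1_c in the frame of tray_base between -0.07 and 0.07 m and y of nut1_c in the frame of tray_base between -0.1 and 0.1 m and z of nut1_c in the frame of tray_base between 0 and 0.05 m and x of nut2_c in the frame of tray_base between -0.07 and 0.07 m and y of nut2_c in the frame of tray_base between -0.1 and 0.1 m and z of nut2_c in the frame of tray_base between 0 and 0.05 m and x of nut3_c in the frame of tray_base between -0.07 and 0.07 m and y of nut3_c in the frame of tray_base between -0.1 and 0.1 m and z of nut3_c in the frame of tray_base between 0 and 0.05 m and x of nut4_c in the frame of tray_base between -0.07 and 0.07 m and y of nut4_c in the frame of tray_base between -0.1 and 0.1 m and z of nut4_c in the frame of tray_base between 0 and 0.05 m and x of nut5_c in the frame of tray_base between -0.07 and 0.07 m and y of nut5_c in the frame of tray_base between -0.1 and 0.1 m and z of nut5_c in the frame of tray_base between 0 and 0.05 m), for 0.2 s.
At the end, for the whole second after the job is handed in: The tray stands flat on the mat (underside on it, tilt under 3 degrees), its centre within 25 mm of the mat's middle across and 30 mm along, its long side within 10 degrees of the mat's long side, at rest and released, with all five nuts in it (x of tray_base in the frame of mat between -0.025 and 0.025 m and y of tray_base in the frame of mat between -0.03 and 0.03 m and z of tray_base in the frame of mat between 0.003 and 0.01 m and angle between the y axis of tray_base and the y axis of mat, either way round below 0.17 rad and angle between tray_base's own z axis and vertical below 0.05 rad and linear speed of tray below 0.02 m/s and x of nut1_c in the frame of tray_base between -0.07 and 0.07 m and y of nut1_c in the frame of tray_base between -0.1 and 0.1 m and z of nut1_c in the frame of tray_base between 0 and 0.05 m and x of nut2_c in the frame of tray_base between -0.07 and 0.07 m and y of nut2_c in the frame of tray_base between -0.1 and 0.1 m and z of nut2_c in the frame of tray_base between 0 and 0.05 m and x of nut3_c in the frame of tray_base between -0.07 and 0.07 m and y of nut3_c in the frame of tray_base between -0.1 and 0.1 m and z of nut3_c in the frame of tray_base between 0 and 0.05 m and x of nut4_c in the frame of tray_base between -0.07 and 0.07 m and y of nut4_c in the frame of tray_base between -0.1 and 0.1 m and z of nut4_c in the frame of tray_base between 0 and 0.05 m and x of nut5_c in the frame of tray_base between -0.07 and 0.07 m and y of nut5_c in the frame of tray_base between -0.1 and 0.1 m and z of nut5_c in the frame of tray_base between 0 and 0.05 m); the robot touches nothing.
It fails at once if the tray tips more than 15 degrees (angle between tray_base's own z axis and vertical above 0.26 rad).
It fails at once if a wheel nut leaves the tray (not ((x of nut1_c in the frame of tray_base between -0.08 and 0.08 m and y of nut1_c in the frame of tray_base between -0.11 and 0.11 m and z of nut1_c in the frame of tray_base between -0.01 and 0.08 m) and (x of nut2_c in the frame of tray_base between -0.08 and 0.08 m and y of nut2_c in the frame of tray_base between -0.11 and 0.11 m and z of nut2_c in the frame of tray_base between -0.01 and 0.08 m) and (x of nut3_c in the frame of tray_base between -0.08 and 0.08 m and y of nut3_c in the frame of tray_base between -0.11 and 0.11 m and z of nut3_c in the frame of tray_base between -0.01 and 0.08 m) and (x of nut4_c in the frame of tray_base between -0.08 and 0.08 m and y of nut4_c in the frame of tray_base between -0.11 and 0.11 m and z of nut4_c in the frame of tray_base between -0.01 and 0.08 m) and (x of nut5_c in the frame of tray_base between -0.08 and 0.08 m and y of nut5_c in the frame of tray_base between -0.11 and 0.11 m and z of nut5_c in the frame of tray_base between -0.01 and 0.08 m))).
It fails at once if the tray is dropped or slammed down on to the mat (faster than 0.4 m/s in the last 20 mm) (z of tray_base in the frame of mat below 0.026 m and linear speed of tray above 0.4 m/s).
It fails at once if a bystander is moved by more than 30 mm (distance of any of wrench_grip, can, tub from where it was at the start of the episode above 0.03 m).
It also fails if it takes over 54 s, if anything falls off the work surface, if the arm or the gripper's body presses on something with over 40 N, if the wrist force passes 120 N, or if a joint passes its speed limit or range.

## Robot

A 6-joint arm with a two-finger parallel gripper is mounted at the origin on the work surface. World frame = base frame: x ahead of the robot, y to its left, z up, the work surface at z = 0. Lengths are in mm, angles in rad, forces in N, time in s.
With the tool pointing down it reaches from about 275 to 825 mm from the base axis. Payload 5.2 kg.
Tool frame: the origin (TCP) lies at the very end of the fingers, on their centre line; the grasp point (between the pads) lies 19 mm behind it; z points along the fingers, y is the direction in which the jaws open and shut (so a half turn about z gives the same grasp; the last joint's range is limited). The gripper opens to 93 mm and grips with 3 to 60 N. Pads are 15 mm wide; open, the fingers measure 128 mm over their backs; the gripper's body (75 mm by 188 mm) begins 65 mm behind the grasp point.
Start: joints at [1.139, 0.259, 1.535, -0, 1.348, -0.203], TCP at [124.722, 535.677, 218.653] pointing down, gripper open.
Joint ranges: [-3.14, 3.14], [-0.91, 2.08], [0.19, 2.58], [-1.22, 4.36], [0.22, 2.71], [-3.12, 3.12]. Speed limits (rad/s): [2.57, 2.57, 3.14, 3.14, 3.14, 3.14].

## Interface

Orientations are given as [roll, pitch, yaw] about the fixed x, y, z axes, in that order (R = Rz(yaw) Ry(pitch) Rx(roll)).
In Python, from bench import robot gives the robot as it stands. The module is installed in compiled form; this text tells all that it offers. Calls block until the motion is done:
- robot.move_ptp(position, orientation): joint-space move of the TCP to a pose.
- robot.move_linear(position, ori=None, speed=150, f_stop=None): straight line of the TCP; ori=None keeps the orientation; speed is the mean speed in mm/s. With f_stop (N) it stops when the force on the tool has changed by that much, and returns True; else False.
- robot.move_j(angles): joint-space move.
- robot.move_gripper(opening): opening from 0.0 (shut) to 1.0 (fully open); the grip force is fixed at half the most; returns when the fingers have stopped.
- robot.sleep(seconds).
- robot.inverse_kinematics(position, orientation): joint angles nearest the present ones, or None.
- robot.get_image(name): name is "side" or "top" or "wrist"; returns a dict with "img" (420x560x3 uint8, blue, green, red), "fovy" (degrees; the focal length in pixels is half the picture's height over the tangent of half this angle, whatever the lens; pixels are square), "cx", "cy" (the principal point, pixels), "eye" and "orientation" of the camera in the world. Camera axes: x right, y down, z forward; pixel columns grow to the right and rows downward; lengths in mm; the calibration is good to about 2 mm. The wrist camera is an equidistant fisheye: a pixel r from the principal point sees the ray r / f radians off the axis. A picture is of the moment at which its call begins. There is no depth.
A pose or a line that the arm cannot do raises robot.MotionError and nothing moves.
- robot.hand_in(): hands the job in, once; it reports no verdict.
Readings, each from a call of its own:
- robot.current_t(): time.
- robot.current_qpos(): joint angles.
- robot.current_joint_vel(): joint speeds.
- robot.current_joint_efforts(): joint torques, N m.
- robot.current_tcp_pos(): TCP position.
- robot.current_eef_rot(): TCP orientation.
- robot.current_contact_force(): force on the tool from outside, world axes, zero at the start.
- robot.current_ft_torque(): the same for the moment, N m.
- robot.current_gripper_width(): opening from 0.0 (shut) to 1.0 (fully open).
Only numpy, scipy, OpenCV 4.12 (cv2) and the standard library are available. Lean on these libraries where they do the work, as an engineer would, in place of code of your own. Each camera call takes 0.05 s, during which the arm holds its last target.

## Working session

There is one attempt and no reset: what is moved stays moved. The work goes in short steps, each a Python script; the robot and the scene stay as the last script left them, time stands still between calls to the robot, and variables do not carry over. Pictures are saved under pics/ and viewed, and the job is handed in when it is done.

```bash
mkdir -p pics; cat > h.py <<'E'
import numpy as np,cv2
from scipy.spatial.transform import Rotation as R
from bench import robot
def grab(n,f):
    d=robot.get_image(n); cv2.imwrite('pics/'+f,d['img']); return d
def foc(d): return d['img'].shape[0]/2/np.tan(np.radians(d['fovy'])/2)
def rot(d):
    o=np.array(d['orientation']); return o if o.shape==(3,3) else R.from_euler('xyz',o).as_matrix()
def ray(d,u,v,fish=False):
    f=foc(d);x=(u-d['cx']);y=(v-d['cy'])
    if fish:
        r=np.hypot(x,y);t=r/f;c=np.array([x/r*np.sin(t),y/r*np.sin(t),np.cos(t)])
    else: c=np.array([x/f,y/f,1.])
    c=rot(d)@c; return c/np.linalg.norm(c)
def onz(d,u,v,z,fish=False):
    r=ray(d,u,v,fish);e=np.array(d['eye']);return e+r*(z-e[2])/r[2]
def proj(d,p):
    c=rot(d).T@(np.array(p)-np.array(d['eye']));f=foc(d);return np.array([d['cx']+f*c[0]/c[2],d['cy']+f*c[1]/c[2]])
E
python3 - <<'E'
from h import *
for n in ['side','top','wrist']:
    d=grab(n,n+'0.png'); print(n,{k:d[k] for k in d if k!='img'})
print(robot.current_t(),robot.current_eef_rot())
E
```

```text
side {'fovy': 56.54545724329425, 'cx': 278.2413013285197, 'cy': 208.87916089696495, 'eye': array([ 224.26097167, -995.99711842,  732.26490713]), 'orientation': array([-2.07206298, -0.01086867, -0.36261878])}
top {'fovy': 46.14350492776993, 'cx': 277.69343110418964, 'cy': 209.9288804256633, 'eye': array([ 297.47240087,  -32.35177432, 1684.92730133]), 'orientation': array([-2.94449196e+00,  1.87139157e-03, -1.59490005e+00])}
wrist {'fovy': 65.70646984690485, 'cx': 280.0477137898519, 'cy': 212.1748975982534, 'eye': array([ 42.39721396, 552.87502142, 383.33233972]), 'orientation': array([2.83604916e+00, 1.43035428e-03, 1.34052862e+00])}
0.15 [-3.14022739e+00 -3.02384852e-04  2.91274307e+00]
```

View pics/side0.png

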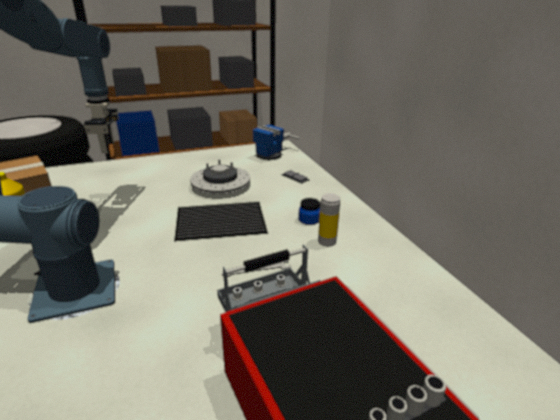

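View pics/top0.png

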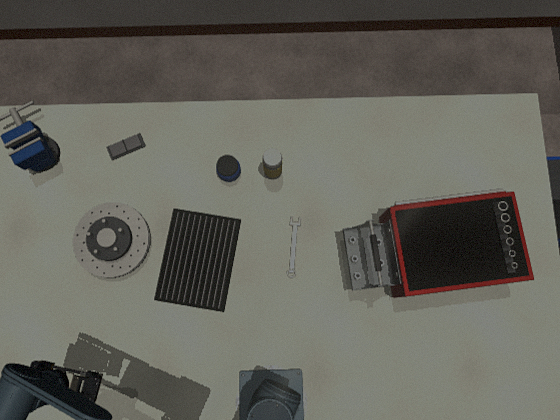

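View pics/wrist0.png

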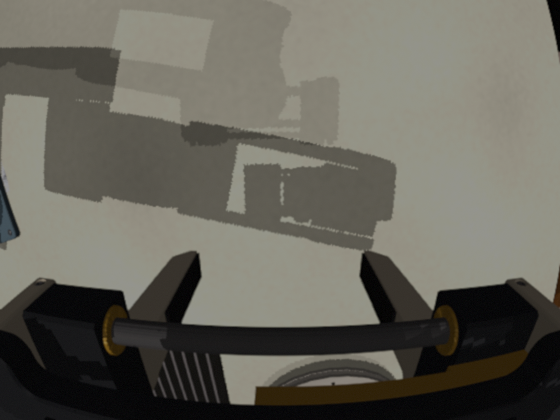

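The side view shows the tray on the chest's near side with its handle at about (266,261). The top view shows the mat at about (198,260), the tray at (365,258), the chest at (460,245) and the spanner at (294,247). Next I'll measure the mat, chest and handle.

```bash
python3 - <<'E'
from h import *
d=grab('top','top1.png');im=d['img'];hsv=cv2.cvtColor(im,cv2.COLOR_BGR2HSV)
g=im.max(2)
# mat
m=((g<75)*255).astype(np.uint8);roi=np.zeros_like(m);roi[200:320,154:246]=255;m&=roi
m=cv2.morphologyEx(m,cv2.MORPH_CLOSE,np.ones((9,9)))
c=max(cv2.findContours(m,0,2)[0],key=cv2.contourArea)
q=cv2.boxPoints(cv2.minAreaRect(c));P=np.array([onz(d,u,v,6)[:2] for u,v in q])
P2=np.array([onz(d,u,v,6)[:2] for u,v in c[:,0]]).astype(np.float32)
print('mat',cv2.minAreaRect(P2),q.tolist())
# chest
r=((hsv[...,1]>150)&((hsv[...,0]<10)|(hsv[...,0]>170))&(hsv[...,2]>60)).astype(np.uint8)*255
r[:,:380]=0;r[:180]=0
c=max(cv2.findContours(r,0,2)[0],key=cv2.contourArea)
P2=np.array([onz(d,u,v,180)[:2] for u,v in c[:,0]]).astype(np.float32)
print('chest',cv2.minAreaRect(P2),cv2.boxPoints(cv2.minAreaRect(P2)).tolist())
def up(im,x0,y0,x1,y1,s,f): cv2.imwrite('pics/'+f,cv2.resize(im[y0:y1,x0:x1],None,fx=s,fy=s,interpolation=cv2.INTER_CUBIC))
up(im,325,195,425,315,5,'topz.png')
d=grab('side','side1.png'); up(d['img'],200,230,330,330,6,'sidez.png')
E
```

```text
mat ((469.88812255859375, 238.832275390625), (239.8096923828125, 318.4789733886719), 79.10088348388672) [[153.54910278320312, 299.4350280761719], [170.8170166015625, 206.1883087158203], [240.82363891601562, 219.15249633789062], [223.55572509765625, 312.39923095703125]]
chest ((484.3182373046875, -594.2847290039062), (278.5574645996094, 395.3628234863281), 5.85368013381958) [[325.60455322265625, -411.8388977050781], [365.92694091796875, -805.1401977539062], [643.0319213867188, -776.7305908203125], [602.7095336914062, -383.42926025390625]]
```

View pics/topz.png

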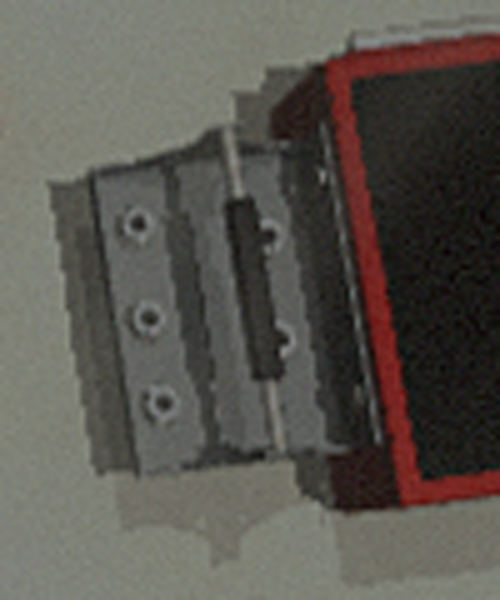

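View pics/sidez.png

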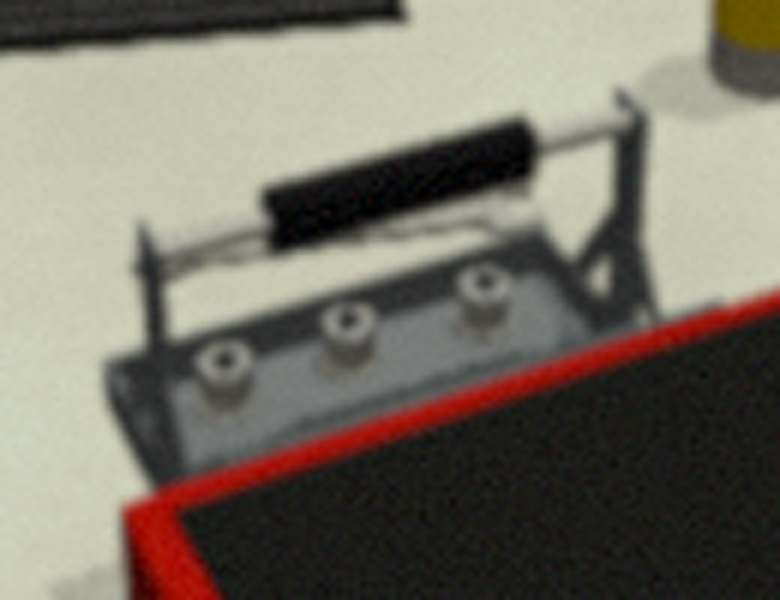

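```bash
python3 - <<'E'
from h import *
dt=robot.get_image('top')
for n,(u,v) in dict(can=(272,157),tub=(228,165),hub=(106,238)).items(): print(n,onz(dt,u,v,dict(can=170,tub=75,hub=60)[n])[:2].round())
# grip top view
im=dt['img'];g=im.max(2)
a=onz(dt,325+240/5,195+200/5,212);b=onz(dt,325+268/5,195+378/5,212)
print('grip ends top@212',a,b,(a+b)/2,np.degrees(np.arctan2(*(a-b)[[1,0]])))
# side: grip end faces centre
ds=robot.get_image('side')
L=(200+272/6,230+218/6);Rr=(200+530/6,230+148/6)
p=onz(ds,*L,212);q=onz(ds,*Rr,212);print('side@212',p,q,(p+q)/2,np.linalg.norm(p-q))
# two-view intersection of centre
def tri(e1,r1,e2,r2):
    A=np.stack([r1,-r2],1);s=np.linalg.lstsq(A,e2-e1,rcond=None)[0];x=e1+s[0]*r1;y=e2+s[1]*r2;return (x+y)/2,np.linalg.norm(x-y)
print(tri(dt['eye'],ray(dt,325+254/5,195+289/5),ds['eye'],ray(ds,200+401/6,230+183/6)))
print(proj(dt,(456.5,-322.7,212)),proj(ds,(456.5,-322.7,212)))
E
```

```text
can [773. -23.]
tub [778. 128.]
hub [541. 536.]
grip ends top@212 [ 507.49882017 -322.07946321  212.        ] [ 400.40094718 -332.09813506  212.        ] [ 453.94988367 -327.08879913  212.        ] 5.34428828789249
side@212 [ 406.13201908 -330.0658193   212.        ] [ 510.85634896 -321.55930297  212.        ] [ 458.49418402 -325.81256114  212.        ] 105.06924425563012
(array([ 455.07589638, -327.3140793 ,  213.13229892]), np.float64(3.3195361026531534))
[374.26214571 251.85996986] [266.02497195 259.76780395]
```

Handle at about (456,-326,212), yaw 5.6°, from two views that agree to about 3 mm. I'll move above it and check with the wrist camera.

```bash
python3 - <<'E'
from h import *
yaw=np.radians(5.7)
q0=robot.current_qpos()
o=None
for y in (yaw,yaw+np.pi,yaw-np.pi):
    for p in ([456,-326,300],[470,239,330]):
        yy=y if p[1]<0 else y-np.radians(16.7)
        q=robot.inverse_kinematics(p,[np.pi,0,yy]);print(y,p,None if q is None else np.round(q,2))
E
```

```text
0.09948376736367678 [456, -326, 300] [-0.82  0.24  1.37 -0.    1.54  0.65]
0.09948376736367678 [470, 239, 330] [ 0.26  0.17  1.38 -0.    1.59  2.02]
3.24107642095347 [456, -326, 300] [-0.82  0.24  1.37  0.    1.54 -2.49]
3.24107642095347 [470, 239, 330] [ 0.26  0.17  1.38  0.    1.59 -1.12]
-3.0421088862261163 [456, -326, 300] [-0.82  0.24  1.37  0.    1.54 -2.49]
-3.0421088862261163 [470, 239, 330] [ 0.26  0.17  1.38  0.    1.59 -1.12]
```

```bash
python3 - <<'E'
from h import *
yaw=np.radians(5.7)
robot.move_ptp([456,-326,290],[np.pi,0,yaw])
robot.move_gripper(0.5)
robot.sleep(0.2)
d=grab('wrist','w2.png'); d2=grab('side','s2.png'); d3=grab('top','t2.png')
print(robot.current_tcp_pos(),robot.current_eef_rot(),robot.current_t(),robot.current_contact_force(),robot.current_gripper_width())
cv2.imwrite('pics/s2z.png',cv2.resize(d2['img'][180:330,200:350],None,fx=4,fy=4,interpolation=2))
print(d['eye'],d['orientation'])
E
```

```text
[ 455.99340568 -325.99911025  289.99023929] [-3.14156631e+00 -9.24942762e-06  9.94617929e-02] 4.8333 [-0.87960441 -0.35364611 -0.06167872] 0.4990619281562663
[ 540.20816221 -319.38173792  455.39197119] [ 2.83485231e+00  3.05851144e-04 -1.47280468e+00]
```

View pics/w2.png

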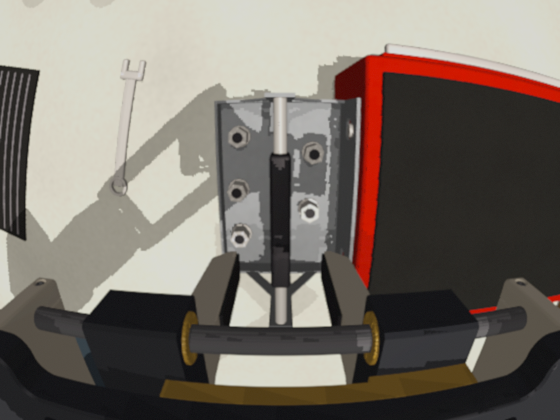

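View pics/s2z.png

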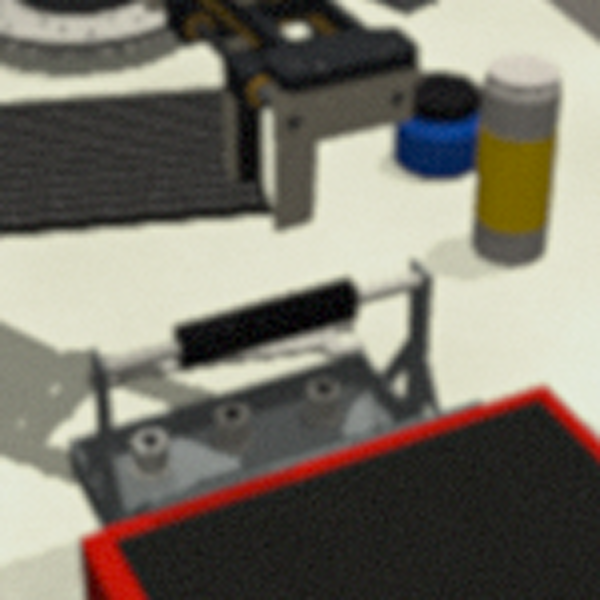

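The wrist view shows the grip from about (280,153) to (281,288), centred between the fingers. I'll ray-cast its ends.

```bash
python3 - <<'E'
from h import *
d=robot.get_image('wrist');im=d['img']
g=(im.max(2)<45).astype(np.uint8)[120:310,255:305]
for v in range(120,310,8):
    row=np.where(im[v,262:300].max(1)<50)[0]; print(v,(row.min()+262,row.max()+262) if len(row) else None,end='; ')
a=onz(d,280.5,154,224,True);b=onz(d,281,288,212-12,True)
print()
for e in (154,288):
  for z in (200,212,224): print(e,z,onz(d,280.5,e,z,True).round(1))
E
```

```text
120 None; 128 None; 136 None; 144 None; 152 None; 160 (np.int64(270), np.int64(290)); 168 (np.int64(270), np.int64(290)); 176 (np.int64(270), np.int64(290)); 184 (np.int64(270), np.int64(289)); 192 (np.int64(270), np.int64(289)); 200 (np.int64(270), np.int64(289)); 208 (np.int64(270), np.int64(289)); 216 (np.int64(271), np.int64(289)); 224 (np.int64(271), np.int64(288)); 232 (np.int64(271), np.int64(289)); 240 (np.int64(271), np.int64(289)); 248 (np.int64(271), np.int64(289)); 256 (np.int64(271), np.int64(288)); 264 (np.int64(270), np.int64(290)); 272 (np.int64(272), np.int64(288)); 280 (np.int64(272), np.int64(288)); 288 None; 296 None; 304 None; 
154 200 [ 507.6 -322.9  200. ]
154 212 [ 509.1 -322.7  212. ]
154 224 [ 510.6 -322.5  224. ]
288 200 [ 387.9 -334.7  200. ]
288 212 [ 395.1 -334.   212. ]
288 224 [ 402.2 -333.2  224. ]
```

```bash
python3 - <<'E'
from h import *
yaw=np.radians(5.7)
print(robot.move_linear([456.3,-327.5,193],[np.pi,0,yaw],speed=60,f_stop=5))
f0=robot.current_contact_force();print(f0,robot.current_tcp_pos())
d=grab('wrist','w3.png')
robot.move_gripper(0.0)
print(robot.current_contact_force(),robot.current_ft_torque(),robot.current_gripper_width()*93,robot.current_t(),robot.current_tcp_pos())
d=grab('wrist','w4.png')
E
```

```text
False
[-0.50917487 -0.13428959 -0.19686523] [ 456.46393295 -327.6805254   193.38189462]
[-1.35988753  5.36796731  1.75901276] [0.54231145 0.16170967 0.03744521] 15.90014159696655 7.3 [ 456.16793286 -326.21091201  192.92538774]
```

View pics/w4.png

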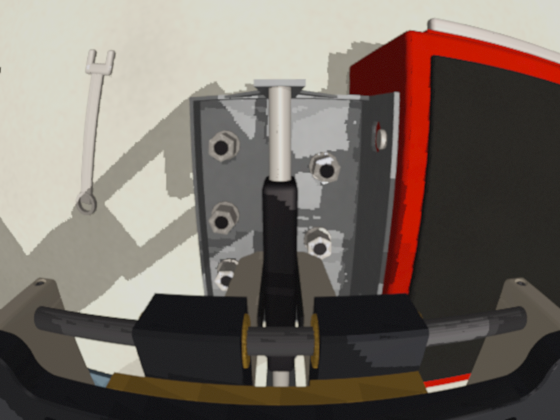

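Gripped: the pads are 15.9 mm apart on the grip and all five nuts are visible. A 5 N side load shows a small offset, so I'll relieve it and then lift.

```bash
python3 - <<'E'
from h import *
yaw=np.radians(5.7)
robot.move_linear([456.3,-326,193],speed=10);robot.sleep(.2)
print(robot.current_contact_force(),robot.current_ft_torque(),robot.current_tcp_pos())
z0=193
for dz in (5,12,20):
    s=robot.move_linear([456.3,-326,z0+dz],speed=20,f_stop=25);robot.sleep(.2)
    print(dz,s,robot.current_contact_force().round(2),robot.current_ft_torque().round(2),robot.current_tcp_pos().round(2))
d=grab('wrist','w5.png'); s=grab('side','s5.png')
cv2.imwrite('pics/s5z.png',cv2.resize(s['img'][180:330,200:350],None,fx=4,fy=4,interpolation=2))
print(robot.current_t(),robot.current_gripper_width()*93)
E
```

```text
[-0.64477293  1.26298056 -1.12567513] [-0.07305176  0.2154716   0.12029691] [ 456.18899612 -326.10073807  192.90190307]
5 False [-0.04 -2.49 -8.24] [-0.58  0.17  0.02] [ 456.15 -326.12  197.71]
12 False [ 0.   -0.86 -7.04] [-0.39  0.09  0.05] [ 456.39 -325.92  205.08]
20 False [-0.58  0.65 -6.94] [-0.05  0.09 -0.04] [ 456.21 -325.87  212.84]
10.0 15.524010017722523
```

View pics/w5.png

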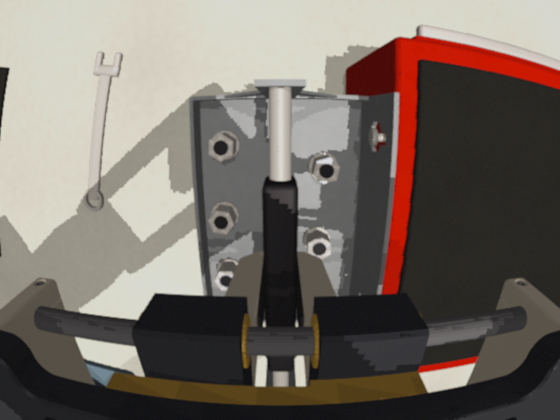

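View pics/s5z.png

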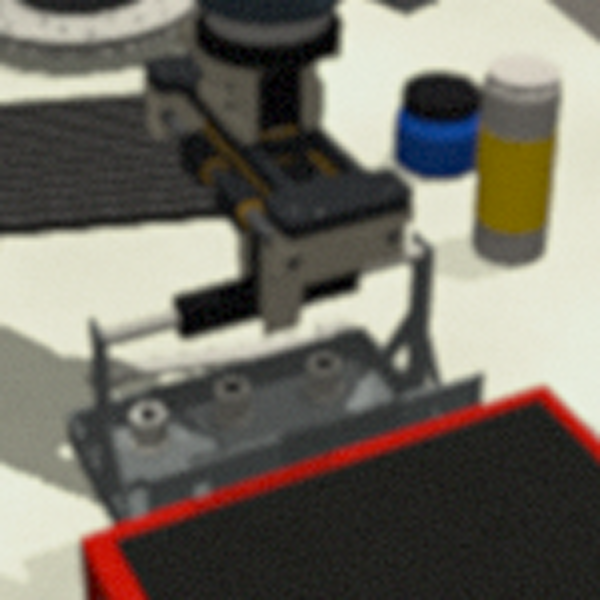

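The full weight (7 N) is carried after a 20 mm rise, with almost no side load. Now I'll draw it off along the chest's -x with force guarding.

```bash
python3 - <<'E'
from h import *
a=np.radians(5.8);u=np.array([-np.sin(a),np.cos(a),0])
p=np.array([456.3,-326,213])
for s in (4,9,15,25,45):
    r=robot.move_linear((p+u*s).tolist(),speed=25,f_stop=5)
    print(s,r,robot.current_contact_force().round(2),robot.current_ft_torque().round(2),robot.current_tcp_pos().round(1))
    if r: break
d=grab('wrist','w6.png');print(robot.current_t())
E
```

```text
4 False [-0.77  0.08 -7.47] [-0.11  0.19  0.03] [ 455.9 -321.7  213. ]
9 False [-0.14  0.11 -7.28] [-0.03  0.18  0.  ] [ 455.4 -316.8  213. ]
15 False [ 0.12  0.23 -7.69] [-0.    0.18  0.02] [ 454.8 -310.9  213. ]
25 False [-0.54  1.27 -7.36] [-0.01  0.13 -0.04] [ 453.8 -301.1  213.1]
45 False [-0.12 -0.59 -7.39] [ 0.02  0.17 -0.02] [ 451.8 -281.4  213.1]
12.6
```

View pics/w6.png

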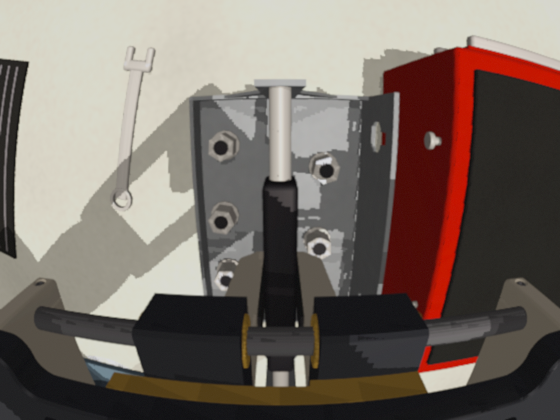

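The tray is off; the freed stud shows at (432,140) and the keyhole at (377,137), with the nuts in place. I'll carry it to above the mat, turning it to the mat's yaw.

```bash
python3 - <<'E'
from h import *
robot.move_linear([448,-200,215],speed=80);robot.sleep(.3)
robot.move_linear([470,239,215],[np.pi,0,np.radians(-11)],speed=90);robot.sleep(.4)
d=grab('wrist','w7.png');d=grab('top','t7.png');s=grab('side','s7.png')
cv2.imwrite('pics/t7z.png',cv2.resize(d['img'][180:330,130:280],None,fx=4,fy=4,interpolation=2))
cv2.imwrite('pics/s7z.png',cv2.resize(s['img'][110:260,140:340],None,fx=4,fy=4,interpolation=2))
print(robot.current_t(),robot.current_tcp_pos(),robot.current_contact_force(),robot.current_ft_torque())
E
```

```text
19.65 [469.99747153 239.02047758 214.99587988] [-0.29344371  0.16551606 -7.49750305] [ 0.00455051  0.20535453 -0.02090619]
```

View pics/w7.png

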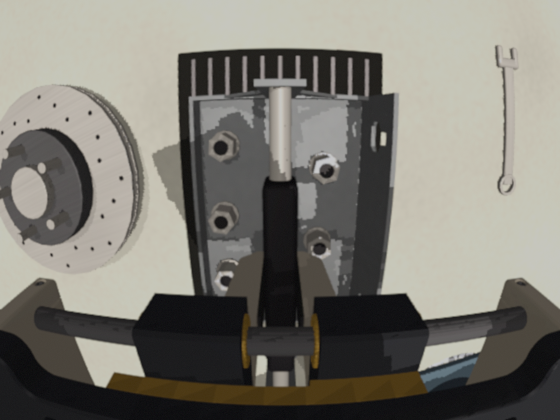

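View pics/t7z.png

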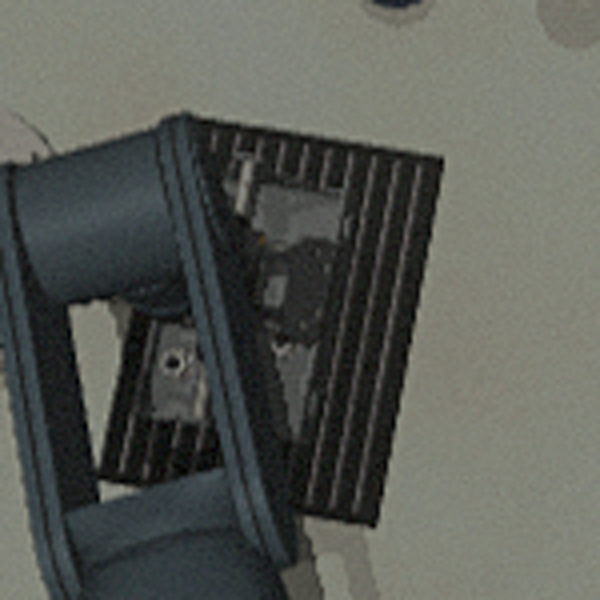

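View pics/s7z.png

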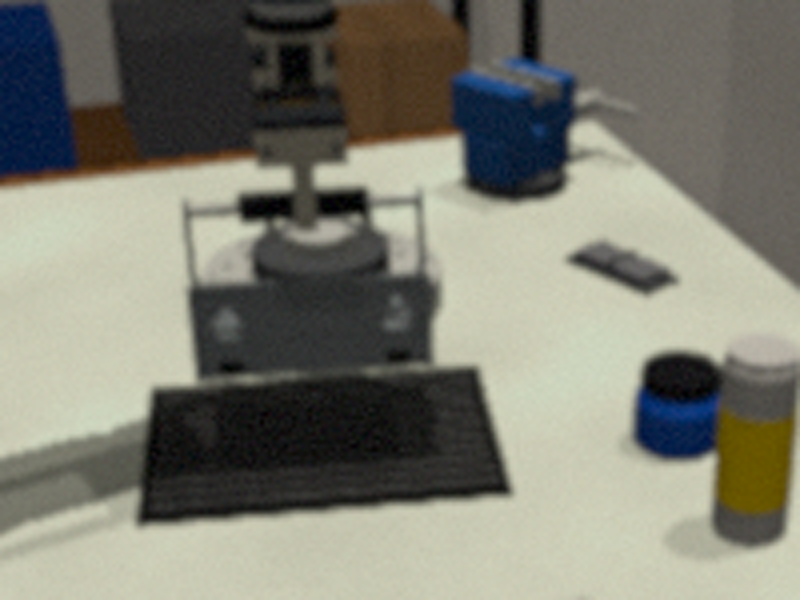

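The wrist view shows the tray over the mat, square with it, with the five nuts and the spanner (508,120) undisturbed. I'll lower it until contact.

```bash
python3 - <<'E'
from h import *
robot.move_linear([470,239,124],speed=50);robot.sleep(.2)
print(robot.current_contact_force().round(2))
r=robot.move_linear([470,239,105],speed=10,f_stop=4)
print(r,robot.current_contact_force().round(2),robot.current_ft_torque().round(2),robot.current_tcp_pos().round(2),robot.current_t())
d=grab('wrist','w8.png');s=grab('side','s8.png')
cv2.imwrite('pics/s8z.png',cv2.resize(s['img'][110:260,140:340],None,fx=4,fy=4,interpolation=2))
E
```

```text
[-0.29 -0.55 -6.75]
True [-0.02 -0.69  7.3 ] [ 0.09  0.1  -0.03] [469.88 238.64 112.58] 22.9583
```

View pics/s8z.png

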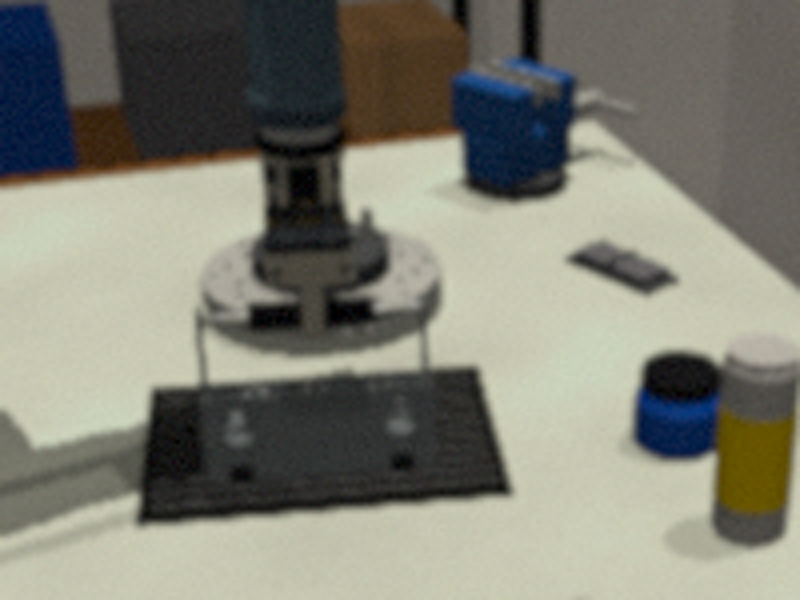

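View pics/w8.png

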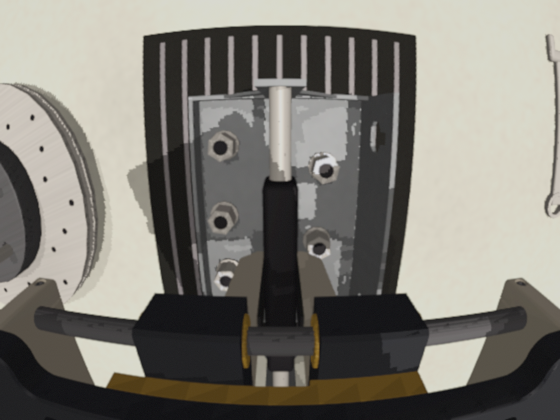

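It made contact at TCP z 112.6 mm (112 expected), central on the mat. I'll release and back straight up.

```bash
python3 - <<'E'
from h import *
robot.move_gripper(0.5);robot.sleep(.2)
print(robot.current_contact_force().round(2),robot.current_gripper_width())
robot.move_linear([470,239,280],speed=70,f_stop=6);robot.sleep(.2)
print(robot.current_tcp_pos().round(1),robot.current_contact_force().round(2))
d=grab('wrist','w9.png')
robot.move_ptp([300,-150,400],[np.pi,0,0])
d=grab('top','t9.png');s=grab('side','s9.png')
cv2.imwrite('pics/t9z.png',cv2.resize(d['img'][190:325,140:260],None,fx=4.4,fy=4.4,interpolation=2))
print(robot.current_t())
E
```

```text
[-0.05 -0.4   0.47] 0.5022525455213348
[469.9 239.  279.9] [ 0.43 -0.37  0.39]
28.4917
```

View pics/w9.png

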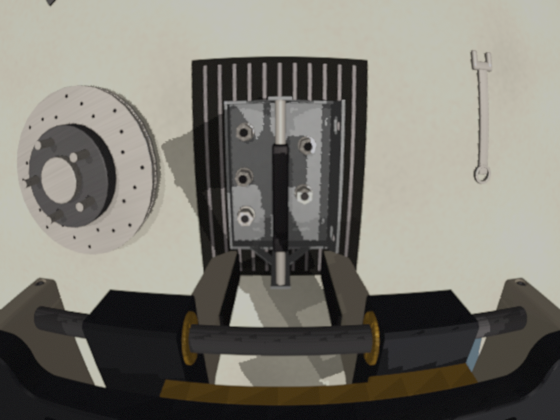

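View pics/t9z.png

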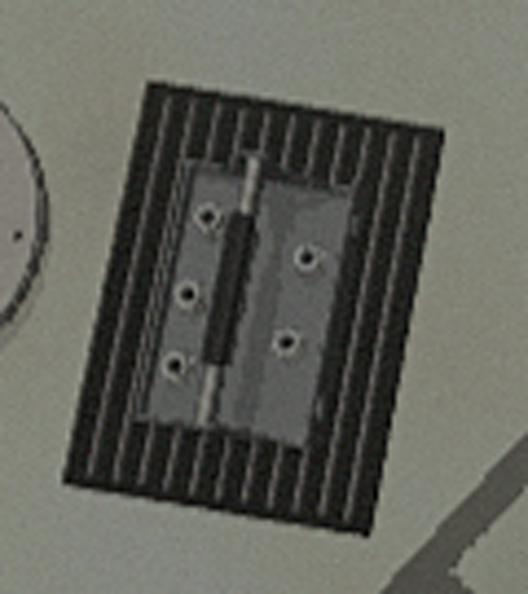

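View pics/t9.png

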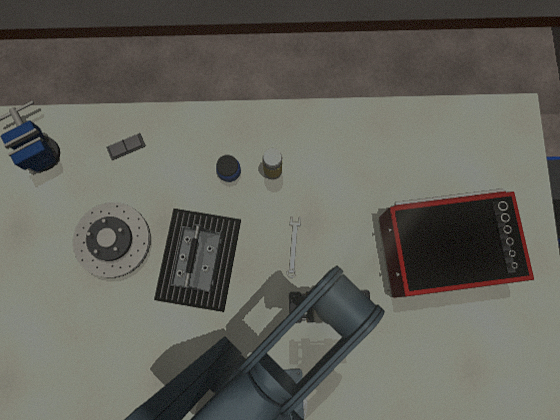

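```bash
python3 - <<'E'
from h import *
d=robot.get_image('top')
P=np.array([onz(d,140+u/4.4,190+v/4.4,z)[:2] for (u,v),z in zip([(186,165),(140,420),(252,162),(206,420)],[32,32,131,131])])
h=(P[2]+P[3])/2; e=h-np.array([469.9,238.8]);a=np.radians(-10.9)
print('handle mid',h,'along',e@[np.cos(a),np.sin(a)],'across',e@[-np.sin(a),np.cos(a)])
for i in (0,2): v=P[i]-P[i+1];print(np.degrees(np.arctan2(v[1],v[0])))
robot.hand_in(); print(robot.current_t())
E
```

```text
handle mid [466.77957438 236.7142464 ] along -2.669722624268886 across -2.638182186548591
-9.368327697749027
-9.583514060699065
the job is handed in; nothing more can be done
the job is handed in; nothing more can be done
```

I moved the tray from the chest to the middle of the mat, let go of it, and handed the job in at about 28.5 s (limit 54 s). `hand_in` gives no verdict, so the result below rests on my own checks.

- **Removal:** I gripped the tray by its handle, lifted it 20 mm and drew it off the studs. The pull-off never reached its 5 N force stop. I then carried it level to the mat.
- **Setting down:** I lowered it at 10 mm/s. It touched within 1 mm of the expected height, with a force change of about 14 N, which overshot the 4 N stop.
- **Position:** The last top view put the handle's middle about 3 mm from the mat's middle both along and across. The long side was about 1.5° off the mat's (limits 25/30 mm and 10°).
- **Nuts and surroundings:** All five nuts were in the tray. The spanner, can and tub looked unmoved in the top view, and the arm was clear of everything.
- **Disagreements:** On closing, the gripper pushed sideways on the handle with about 5 N, because my estimate was about 1.5 mm off. I relieved that before lifting. I did not measure the tray's tilt on the mat; I only saw that it lay flat in the pictures.

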